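Click a battery into its charger dock and start the charge

ROBOT

A 6-joint arm with a two-finger parallel gripper is mounted at the origin on the work surface. World frame = base frame: x ahead of the robot, y to its left, z up, the work surface at z = 0. Lengths are in m, angles in rad, forces in N, time in s.
With the tool pointing down it reaches from about 0.3 to 0.875 m from the base axis. Payload 6.4 kg.
Tool frame: the origin (TCP) lies on the mounting face of the last link; the fingertips stand 173 mm ahead of it and the grasp point (between the pads) lies 155 mm ahead of it (ctrl.tip_reach is the distance from the TCP to the fingertips, in m); z points along the fingers, y is the line along which they close (so a half turn about z gives the same grasp; the last joint's range is limited). The gripper opens to 85 mm and grips with 20 to 120 N. Pads are 22 mm wide; open, the fingers measure 114 mm over their backs; the gripper's body (76 mm by 85 mm) begins 54 mm behind the grasp point. The pads swing forward as they close: fully open they stand 13 mm farther back than shut.
Start: joints at [-1.414, 0.181, 1.607, -0, 1.354, -0.206], TCP at [0.204, -0.538, 0.405] pointing down, gripper open.
Joint ranges: [-2.99, 2.99], [-0.89, 2.07], [0.3, 2.58], [-1.14, 4.28], [0, 2.63], [-3.12, 3.12]. Speed limits (rad/s): [2.57, 2.57, 3.01, 3.14, 3.14, 3.14].

INTERFACE

Orientations are given as a unit quaternion [w, x, y, z].
In Python, from bench import ctrl gives the robot as it stands.
- The arm moves only by the shell command python3 -m pendant 'ROWS'. ROWS is JSON, a list that holds one entry, the list of rows, each a list of 7 numbers: the opening, from 0 (shut) to 1 (fully open), then the shift along the tool's x, y, z in mm, then the turn, a rotation vector about the tool's x, y, z in rad. A call has 1 to 5 rows; each row is the pose to reach, as a shift and turn from the pose commanded when the call began, along the tool's axes at that moment; what a row does not reach only later rows make up. A row lasts 1/12 s, in which the tool goes at most 41.7 mm and 7.16 degrees, less where a joint would pass 70% of its speed; a pose out of reach is approached as far as the arm can. A call with a gripper value outside its range is refused whole. The fingers move at their own pace and stop on an object; the grip force is fixed at half the most. Time passes only in rows, so rows that repeat a pose let the fingers close. It gives the time, the measured TCP pose, the force, the opening and the grip force at its end, in the units of the state.
- ctrl.get_obs(): the state, without advancing time (a new reading comes with each control period).
- ctrl.camera(name): name is "side" or "top" or "wrist"; returns the picture (480x640x3 uint8, red, green, blue); there is no depth.
- ctrl.camera_params(name): a dict with "mtx" (3x3 intrinsics, pixels), "world_from_camera" (4x4, takes a point from camera to world coordinates); the wrist camera has in their place "tool_from_camera" (4x4, takes a point from camera to tool coordinates, whose origin is the TCP and whose axes are the flange's). Camera axes: x right, y down, z forward; pixel columns grow to the right and rows downward; lengths in m; the calibration is good to about 2 mm. The wrist camera is an equidistant fisheye: a pixel r from the principal point sees the ray r / f radians off the axis. A picture is of the moment at which its call begins: read the wrist's pose just before it. camera_params takes no time and is no camera call.
- ctrl.hand_in(): hands the job in; it is judged then, once.
Trained networks look in the newest picture that a camera, given by its name, has taken for a name from the list of things; names that differ only in an ending like _2 or _b are one class to them, and where a whole thing is asked for, a point or a joint stands for the part that bears it (a point fixed in the world has none). Each returns a list of dicts, best first, with "confidence" (0 to 1); they miss things now and then, are a little off and sometimes report something else, mostly with a low value. They report only what shows in the picture. A call takes as long as a camera call. They do not tell look-alikes from the thing itself.
- ctrl.boxes_of(camera, name): "point" ([column, row] as shares, 0 to 1, of the picture: columns of its width, rows of its height, amid what is visible of it).
The state is a dict: "time_s": time; "q": joint angles; "dq": joint speeds; "joint_efforts": joint torques, N m; "eef_pos": TCP position; "eef_rot": TCP orientation; "wrist_force": force on the tool from outside, world axes, zero at the start; "torque": the same for the moment, N m; "opening": opening from 0.0 (shut) to 1.0 (fully open); "grasp_force": force on a finger pad.
Only numpy, scipy, OpenCV 4.12 (cv2) and the standard library are available. Lean on these libraries where they do the work, as an engineer would, in place of code of your own. Each camera call takes 0.05 s, during which the arm holds its last target. There are 200 camera calls.

TASK

Stand the black battery pack in the bay of the grey charger dock and press it straight down until its clip snaps and it sits fully home, then press the green charge button until it clicks and let it go. The dock's parts break if forced: feel for each click and ease off, never leaning on the battery, the dock or the button much harder than the click needs. Leave the other things lying about where they are.

Things in the scene. Friction and masses are not known exactly. Their poses are not given: they have to be found in the camera images.
- battery: Loose black battery pack with an orange band, 0.3 to 0.42 kg, 80 mm tall (all sizes in mm), standing upright. Stem: 50 (x) x 36 (y), from the bottom to 46 up, with a round rib (bulging 3, 24 long) across the middle of both y faces, 14 above the bottom. Head, the part to grip: 62 (x) x 50 (y), 46 to 80 up. Origin: centre of the underside; z up. Same both ways round (yaw, yaw + pi)
- battery_top (a point): Centre of the battery's flat top, 80 mm above its underside; axes as the battery's. Caught on the clip before it snaps, the top is about 110 above the bench; seated, about 102 (both up to 5 more or less, with the bay's floor)
- dock: Grey charger dock screwed to the bench, 150 (x) x 110 (y) x 60 mm tall; the bay is towards its +x side, the button towards its -x side. Origin: on the underside, in the middle of its width (y) and 85 from its -x end; x and y axes along its sides; z up
- bay_mouth (a point): Centre of the bay's mouth, level with the dock's flat top, 20 mm along +x from the dock's origin; axes as the dock's. The bay is a straight-down socket, 53 (x) x 39 (y): 1.5 clear of the stem on each side, with a 6 wide 45 degree lead-in and a 28 wide slot in the middle of each y wall that lets the ribs through. Nothing stands above the flat top but the button
- bay_floor (a point): Middle of the bay's cushioned floor as designed, 38 mm below the mouth. The real floor, and the clip with it, lie up to 5 higher or lower from dock to dock (this point does not show it). The clip's rollers stop the ribs when the battery is 8 above the floor; pressed on, the battery resists with up to 9 to 14 N some 3 further, then less, and 6.5 after first touch it snaps past, onto the floor
- clip_l (a joint): How far the clip's sprung white roller in the bay's +y wall is pushed outwards, m: 0 = free or the battery only caught on it, rising to 0.0027 as a rib passes, then about 0.002 while the battery is seated, more or less by the play if it stands off-centre (it goes on pressing the rib down and holds the battery)
- clip_r (a joint): The same for the roller in the bay's -y wall
- button_panel (a point): Point on the dock's flat top (60 mm above the bench) under the centre of the charge button, 70 towards -x from the bay's centre. The button's green cap, 26 across, sits in a dark bezel 36 across; the cap's flat top stands about 15 above this point, but up to 5 more or less from dock to dock (this point does not show it; the bezel's rim is always 8 below the cap's top)
- charge_button (a joint): Travel of the charge button in m: 0 = up, positive = pressed straight down, hard stop at 0.005. A snap dome: about 8 to 11 N is needed near 1.8 mm, then it clicks through and the resistance falls to about 4 to 5 N at the end of its travel, where it is made; it springs back up when let go
- glue: bystander: white glue bottle, 60 mm across, 170 tall; origin at the centre of its underside
- tape: bystander: yellow tape measure, 70 x 40 x 64 mm tall; origin at the centre of its underside
- offcut: bystander: brown wood offcut, 160 x 45 x 19 mm thick; origin at the centre of its underside
- maple_block: bystander: pale wood block, 90 x 60 x 35 mm tall; origin at the centre of its underside
- driver: bystander: screwdriver with orange handle, lying, about 200 mm long; origin at its underside
- screw_cup: bystander: open steel cup, 70 mm across, 60 tall; origin at the centre of its underside
Not all that is in view belongs to the job. Leave any turquoise look-alike of the battery alone.

How it is judged:
On the way, in this order (a step that is already met when the one before it is completed fails the run):
1. the battery is in the bay, snapped past the clip and down on the floor (value of joint each of clip_l, clip_r above 0.0003 m and value of joint any of clip_l, clip_r above 0.0015 m and z of battery in the frame of dock below 0.0285 m and horizontal distance between battery and bay_mouth below 0.005 m and angle between battery's own z axis and vertical below 0.08 rad), for 0.3 s.
2. the charge button is pressed past its click (value of joint charge_button above 0.0042 m), for 0.04 s.
At the end, for the whole second after the job is handed in: The battery stands at rest in the bay, snapped past the clip (both rollers pushed out over 0.3 mm, one over 1.5; underside under 28.5 mm above the dock's), within 5 mm of the bay's centre, tilted under 0.08 rad; the charge button, clicked after that, is back up (within 1 mm) (all of step 1 and linear speed of battery below 0.02 m/s and value of joint charge_button below 0.001 m); the robot touches nothing.
It fails at once if the battery is forced down on the floor of the bay with more than 45 N (contact force between battery and pad_c0 above 45 N).
It fails at once if the robot presses on the dock or its button with more than 35 N (contact force between any of the fingers, the arm and dock above 35 N).
It fails at once if another thing on the bench is moved by more than 20 mm (distance of any of glue, tape, offcut, maple_block, driver, screw_cup from where it was at the start of the episode above 0.02 m).
It also fails if it takes over 64 s, if anything falls off the work surface, if the arm or the gripper's body presses on something with over 40 N, if the wrist force passes 120 N, or if a joint passes its speed limit or range.

## Working session

There is one attempt and no reset: what is moved stays moved. The work goes in short steps, Python scripts to look and compute and a shell command to move; the robot and the scene stay as the last step left them, time stands still between calls to the robot, and variables do not carry over. Pictures are saved under pics/ and viewed, at most 10 in all, crops included, and the job is handed in when it is done.

```bash
ls; mkdir -p pics; python3 - <<'E'
from bench import ctrl
import cv2
o=ctrl.get_obs(); print(o)
for c in("top","side"):
    im=ctrl.camera(c); cv2.imwrite(f"pics/{c}0.png",im[:,:,::-1])
    for n in("battery","dock","bay_mouth","charge_button"):
        print(c,n,[(round(d["point"][0]*640),round(d["point"][1]*480),round(d["confidence"],2)) for d in ctrl.boxes_of(c,n)][:4])
for c in("top","side","wrist"): print(ctrl.camera_params(c))
E
```

```text
pics
{'time_s': 0.0, 'q': array([-1.41427962e+00,  1.81526929e-01,  1.60798018e+00,  1.77415387e-05,
        1.35378582e+00, -2.06301880e-01]), 'dq': array([ 0.00157658, -0.00062592,  0.00149499,  0.00058329,  0.00162353,
        0.00046691]), 'joint_efforts': array([-1.24258266e-03, -4.44872189e+01, -3.51339841e+01, -3.88791550e-04,
        9.08417132e-03,  1.52490082e-05]), 'eef_pos': array([ 0.20405259, -0.5373147 ,  0.40380528]), 'eef_rot': array([-8.49660276e-04,  9.83590401e-01,  1.80413969e-01,  2.98183781e-05]), 'wrist_force': array([ 0.45890601,  0.57920068, -0.43220403]), 'torque': array([-0.00248077,  0.00062364, -0.0263787 ]), 'grasp_force': 0.0, 'opening': 0.9986460663410713}
top battery [(209, 289, 0.88), (169, 232, 0.76), (211, 184, 0.59)]
top dock [(420, 270, 0.59)]
top bay_mouth [(417, 269, 0.62)]
top charge_button []
side battery [(258, 286, 0.96), (295, 323, 0.9), (207, 312, 0.86), (201, 268, 0.85)]
side dock [(401, 216, 0.85)]
side bay_mouth [(403, 214, 0.98)]
side charge_button []
{'mtx': array([[456.9255287 ,   0.        , 323.6994487 ],
       [  0.        , 45
[... 697 characters left out ...]
0.62079891,  0.43935127, -0.64929128,  0.848503  ],
       [ 0.02208877, -0.81807824, -0.57468259,  0.80636126],
       [ 0.        ,  0.        ,  0.        ,  1.        ]])}
{'mtx': array([[371.64829954,   0.        , 319.62659184],
       [  0.        , 371.64829954, 236.81084895],
       [  0.        ,   0.        ,   1.        ]]), 'tool_from_camera': array([[ 8.07223547e-04, -9.60886678e-01, -2.76940680e-01,
         7.04622511e-02],
       [ 9.99999674e-01,  7.77917186e-04,  2.15688873e-04,
        -6.14382506e-04],
       [ 8.18435026e-06, -2.76940764e-01,  9.60886993e-01,
         3.05574351e-02],
       [ 0.00000000e+00,  0.00000000e+00,  0.00000000e+00,
         1.00000000e+00]])}
```

View pics/top0.png

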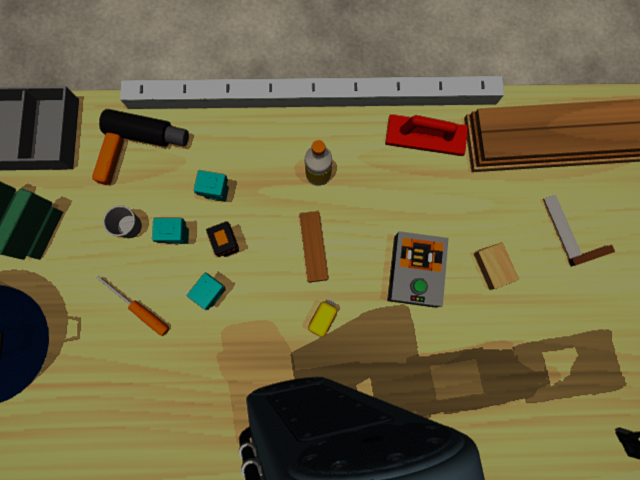

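View pics/side0.png

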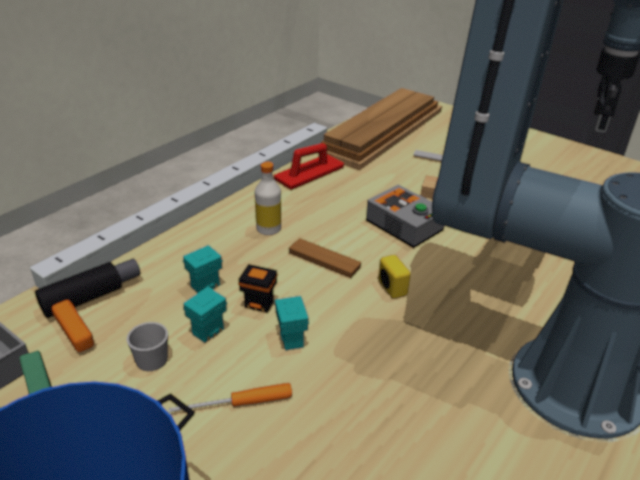

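```bash
cat > h.py <<'E'
from bench import ctrl
import numpy as np, cv2
from scipy.spatial.transform import Rotation as R
def pose():
    o=ctrl.get_obs(); T=np.eye(4); T[:3,:3]=R.from_quat(np.roll(o["eef_rot"],-1)).as_matrix(); T[:3,3]=o["eef_pos"]; return T,o
def ray(c,uv,T=None):
    p=ctrl.camera_params(c); K=p["mtx"]; a=np.linalg.inv(K)@[uv[0],uv[1],1.]
    if c=="wrist":
        W=T@p["tool_from_camera"]; t=np.hypot(a[0],a[1]); s=np.sinc(t/np.pi)
        d=np.array([a[0]*s,a[1]*s,np.cos(t)])
    else: W=p["world_from_camera"]; d=a
    return W[:3,3],W[:3,:3]@d
def at(c,uv,z,T=None):
    o,d=ray(c,uv,T); return o+d*(z-o[2])/d[2]
def proj(P,T):   # wrist
    p=ctrl.camera_params("wrist"); X=np.linalg.inv(T@p["tool_from_camera"])@np.append(P,1)
    r=np.hypot(X[0],X[1]); t=np.arctan2(r,X[2]); K=p["mtx"]
    return K[:2,:2]@(X[:2]/r*t)+K[:2,2]
def go(P,yaw,T):  # tool down, tool y at world angle yaw (mod pi) -> shift mm, rotvec
    best=None
    for k in(0,np.pi):
        y=np.array([np.cos(yaw+k),np.sin(yaw+k),0]); z=np.array([0,0,-1.]); x=np.cross(y,z)
        Rm=np.stack([x,y,z],1); rv=R.from_matrix(T[:3,:3].T@Rm).as_rotvec()
        if best is None or np.linalg.norm(rv)<np.linalg.norm(best): best=rv
    return (T[:3,:3].T@(np.array(P)-T[:3,3])*1000).round(1),best.round(4)
E
python3 - <<'E'
from h import *
T,o=pose()
print("bat",at("top",(224,236),.08),at("side",(260,274),.08))
cs=[(399,232),(448,238),(441,307),(389,300)]
print("dock corners",[at("top",c,.06).round(3) for c in cs])
print("bay",at("top",(421,255),.06),"btn",at("top",(419,286),.075), at("side",(421,209),.075))
print(T.round(3))
b=at("top",(224,236),.08)
print(go([b[0],b[1],.40],0,T)); print(np.degrees(o["q"]))
E
```

```text
bat [0.5640982  0.19525056 0.08      ] [0.55931544 0.20246219 0.08      ]
dock corners [array([ 0.57 , -0.182,  0.06 ]), array([ 0.555, -0.288,  0.06 ]), array([ 0.406, -0.263,  0.06 ]), array([ 0.423, -0.153,  0.06 ])]
bay [ 0.51852462 -0.2271198   0.06      ] btn [ 0.45020437 -0.21544629  0.075     ] [ 0.44651215 -0.20301575  0.075     ]
[[ 0.935  0.355 -0.     0.204]
 [ 0.355 -0.935  0.    -0.538]
 [ 0.    -0.    -1.     0.405]
 [ 0.     0.     0.     1.   ]]
(array([ 596.7, -557.4,    4.7]), array([-0.   , -0.   , -1.208]))
[-8.10349111e+01  1.03597093e+01  9.20751971e+01 -3.13431964e-04
  7.75667277e+01 -1.18200117e+01]
```

```bash
for i in 1; do
python3 -m pendant '[[[1,30,-28,0,0,0,0],[1,60,-56,0,0,0,0],[1,90,-84,0,0,0,0],[1,120,-112,0,0,0,0],[1,149,-139,0,0,0,0]]]'
python3 -m pendant '[[[1,30,-28,0,0,0,0],[1,60,-56,0,0,0,0],[1,90,-84,0,0,0,0],[1,120,-112,0,0,0,0],[1,149,-139,0,0,0,0]]]'
python3 -m pendant '[[[1,30,-28,0,0,0,0],[1,60,-56,0,0,0,0],[1,90,-84,0,0,0,0],[1,120,-112,0,0,0,0],[1,149,-139,0,0,0,0]]]'
python3 -m pendant '[[[1,30,-28,0,0,0,0],[1,60,-56,0,0,0,0],[1,90,-84,0,0,0,0],[1,120,-112,0,0,0,0],[1,149,-139,0,0,0,0]]]'
done
python3 - <<'E'
from h import *
T,o=pose(); print(T.round(3),o["q"].round(2),o["time_s"])
im=ctrl.camera("wrist"); cv2.imwrite("pics/w1.png",im[:,:,::-1])
T,o=pose();print(T[:3,3]);np.save("T1.npy",T)
E
```

```text
time_s: 0.92
eef_pos: [0.2944, -0.3529, 0.4047]
eef_rot: [0.0, 0.984, 0.18, 0.0]
wrist_force: [0.7, -0.1, 0.6]
opening: 1.0
grasp_force: 0.0
time_s: 1.33
eef_pos: [0.3844, -0.1699, 0.4051]
eef_rot: [0.0, 0.984, 0.18, 0.0]
wrist_force: [1.2, -0.5, -0.5]
opening: 0.999
grasp_force: 0.0
time_s: 1.75
eef_pos: [0.4744, 0.0132, 0.4051]
eef_rot: [0.0, 0.984, 0.181, 0.001]
wrist_force: [-0.2, -0.6, 0.5]
opening: 0.999
grasp_force: 0.0
time_s: 2.17
eef_pos: [0.5645, 0.1961, 0.4047]
eef_rot: [0.0, 0.984, 0.181, 0.0]
wrist_force: [0.3, 0.0, 0.4]
opening: 1.004
grasp_force: 0.0
[[ 0.935  0.355  0.     0.564]
 [ 0.355 -0.935  0.     0.196]
 [ 0.     0.    -1.     0.405]
 [ 0.     0.     0.     1.   ]] [ 0.14  0.23  1.55 -0.    1.36  1.34] 2.1667
[0.56604544 0.20087794 0.40426232]
```

View pics/w1.png

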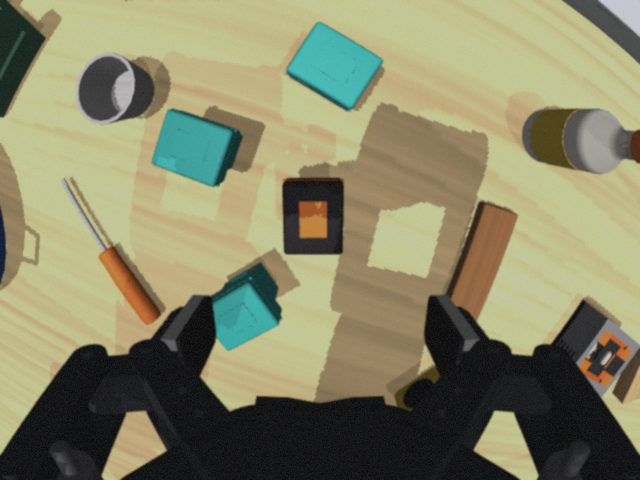

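```bash
python3 - <<'E'
from h import *
T=np.load("T1.npy"); T[:3,3]=[.5645,.1961,.4047]
im=cv2.imread("pics/w1.png"); roi=im[160:275,265:350]
# dark or orange region
hsv=cv2.cvtColor(roi,cv2.COLOR_BGR2HSV)
m=((hsv[...,2]<60)|((hsv[...,1]>170)&(hsv[...,0]<20))).astype(np.uint8)
n,l,s,c=cv2.connectedComponentsWithStats(m); k=1+s[1:,4].argmax(); print(s[k])
r=cv2.minAreaRect(np.argwhere(l==k)[:,::-1].astype(np.float32)); bp=cv2.boxPoints(r)+[265,160]; print(r,bp)
W=np.array([at("wrist",p,.08,T) for p in bp]); print(W.round(4)); print([np.linalg.norm(W[i]-W[i-1]).round(4) for i in range(4)])
C=W.mean(0); 
for i in range(4): d=W[i]-W[i-1]; print(np.degrees(np.arctan2(d[1],d[0])))
T2,o=pose(); print(C, np.degrees(np.arctan2(T2[1,1],T2[0,1])), go([C[0],C[1],.28],np.arctan2(T2[1,1],T2[0,1]),T2))
E
```

```text
[  18   18   60   76 3598]
((47.5, 55.5), (75.0, 59.0), 90.0) [[283. 178.]
 [342. 178.]
 [342. 253.]
 [283. 253.]]
[[0.5866 0.2376 0.08  ]
 [0.6033 0.1937 0.08  ]
 [0.5451 0.1703 0.08  ]
 [0.5274 0.2164 0.08  ]]
[np.float64(0.0629), np.float64(0.047), np.float64(0.0627), np.float64(0.0494)]
19.665774142270458
-69.0833510262783
-158.16795090549172
111.10635452671043
[0.56559133 0.2044918  0.08      ] -69.03444958287291 (array([  0.5,  -3.1, 124.3]), array([-0.0032, -0.0032, -0.    ]))
```

```bash

python3 -m pendant '[[[1,0.5,-3,40,0,0,0],[1,0.5,-3,80,0,0,0],[1,0.5,-3,110,0,0,0],[1,0.5,-3,120,0,0,0],[1,0.5,-3,120,0,0,0]]]'
python3 - <<'E'
from h import *
T,o=pose(); print(T[:3,3])
im=ctrl.camera("wrist"); cv2.imwrite("pics/w2.png",im[:,:,::-1])
E
```

```text
time_s: 2.63
eef_pos: [0.5621, 0.1965, 0.2815]
eef_rot: [-0.0, 0.984, 0.18, -0.003]
wrist_force: [-0.6, -0.8, 1.4]
opening: 1.002
grasp_force: 0.0
[0.56207942 0.19649355 0.28146472]
```

View pics/w2.png

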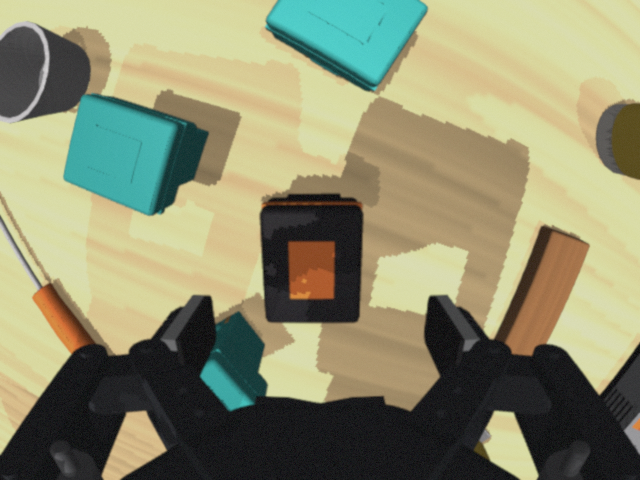

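```bash
python3 - <<'E'
from h import *
T,o=pose(); print(T[:3,3])
cs=[(262,206),(362,206),(359,321),(266,321)]
W=np.array([at("wrist",p,.08,T) for p in cs]); print(W.round(4)); C=W.mean(0)
print([np.linalg.norm(W[i]-W[i-1]).round(4) for i in range(4)])
for i in range(4): d=W[i]-W[i-1]; print(np.degrees(np.arctan2(d[1],d[0])))
print(C, go([C[0],C[1],.219],np.arctan2(T[1,1],T[0,1]),T),T.round(4))
E
```

```text
[0.56325971 0.19659822 0.28420866]
[[0.5863 0.2356 0.08  ]
 [0.6033 0.1909 0.08  ]
 [0.5456 0.1681 0.08  ]
 [0.5278 0.2144 0.08  ]]
[np.float64(0.0622), np.float64(0.0479), np.float64(0.062), np.float64(0.0496)]
19.89569260331061
-69.23428883217983
-158.5148056033001
111.03301085149035
[0.56573048 0.20226795 0.08      ] (array([ 4.5, -4.4, 65.2]), array([-0.0004,  0.002 ,  0.    ])) [[ 9.349e-01  3.548e-01 -2.000e-03  5.633e-01]
 [ 3.548e-01 -9.349e-01 -3.000e-04  1.966e-01]
 [-2.000e-03 -4.000e-04 -1.000e+00  2.842e-01]
 [ 0.000e+00  0.000e+00  0.000e+00  1.000e+00]]
```

```bash

python3 -m pendant '[[[1,4.5,-4.4,0,0,0,0],[1,4.5,-4.4,20,0,0,0],[1,4.5,-4.4,45,0,0,0],[1,4.5,-4.4,65,0,0,0],[1,4.5,-4.4,65,0,0,0]]]'
python3 -m pendant '[[[0.3,0,0,0,0,0,0],[0.3,0,0,0,0,0,0],[0.3,0,0,0,0,0,0],[0.3,0,0,0,0,0,0],[0.3,0,0,0,0,0,0]]]'
python3 -m pendant '[[[0.3,0,0,0,0,0,0],[0.3,0,0,0,0,0,0],[0.3,0,0,0,0,0,0]]]'
```

```text
time_s: 3.1
eef_pos: [0.5657, 0.2025, 0.2185]
eef_rot: [-0.0, 0.984, 0.18, -0.001]
wrist_force: [-2.4, 0.1, -1.0]
opening: 1.0
grasp_force: 0.0
time_s: 3.52
eef_pos: [0.5674, 0.2028, 0.2227]
eef_rot: [-0.0, 0.984, 0.18, 0.003]
wrist_force: [-1.2, 1.2, 5.6]
opening: 0.576
grasp_force: 63.2
time_s: 3.77
eef_pos: [0.5674, 0.2029, 0.2226]
eef_rot: [-0.0, 0.984, 0.18, 0.003]
wrist_force: [-1.3, 1.1, 6.0]
opening: 0.575
grasp_force: 63.2
```

```bash

python3 -m pendant '[[[0.3,0,0,-15,0,0,0],[0.3,0,0,-40,0,0,0],[0.3,0,0,-75,0,0,0],[0.3,0,0,-110,0,0,0],[0.3,0,0,-140,0,0,0]]]'
python3 -m pendant '[[[0.3,-15,20,0,0,0,0],[0.3,-35,45,0,0,0,0],[0.3,-60,78,0,0,0,0],[0.3,-85,110,0,0,0,0],[0.3,-110,143,0,0,0,0]]]'
python3 -m pendant '[[[0.3,-22,29,0,0,0,0],[0.3,-44,57,0,0,0,0],[0.3,-66,86,0,0,0,0],[0.3,-88,114,0,0,0,0],[0.3,-110,143,0,0,0,0]]]'
python3 -m pendant '[[[0.3,-20,25,0,0,0,0.108],[0.3,-35,45,0,0,0,0.216],[0.3,-45,57,0,0,0,0.324],[0.3,-45,57,0,0,0,0.432],[0.3,-45,57,0,0,0,0.54]]]'
python3 -m pendant '[[[0.3,0,0,0,0,0,0],[0.3,0,0,0,0,0,0]]]'
python3 - <<'E'
from h import *
T,o=pose(); print(T.round(4),o["q"].round(2)); np.save("T3.npy",T)
im=ctrl.camera("wrist"); cv2.imwrite("pics/w3.png",im[:,:,::-1])
E
```

```text
time_s: 4.18
eef_pos: [0.5659, 0.2025, 0.3625]
eef_rot: [0.0, 0.984, 0.18, 0.001]
wrist_force: [0.4, 0.0, -3.5]
opening: 0.574
grasp_force: 63.6
time_s: 4.6
eef_pos: [0.5128, 0.0287, 0.3603]
eef_rot: [0.0, 0.983, 0.181, 0.0]
wrist_force: [1.0, -0.3, -3.7]
opening: 0.572
grasp_force: 63.6
time_s: 5.02
eef_pos: [0.4608, -0.1443, 0.3604]
eef_rot: [0.0, 0.984, 0.18, 0.0]
wrist_force: [0.4, -0.4, -4.2]
opening: 0.575
grasp_force: 63.6
time_s: 5.43
eef_pos: [0.4393, -0.2134, 0.3602]
eef_rot: [0.0, 0.996, -0.092, 0.0]
wrist_force: [-0.4, 0.3, -4.1]
opening: 0.571
grasp_force: 63.8
time_s: 5.6
eef_pos: [0.4398, -0.2122, 0.36]
eef_rot: [0.0, 0.996, -0.087, 0.0]
wrist_force: [-0.6, -0.3, -3.3]
opening: 0.571
grasp_force: 63.8
[[ 9.849e-01 -1.733e-01  3.000e-04  4.398e-01]
 [-1.733e-01 -9.849e-01 -2.000e-04 -2.122e-01]
 [ 3.000e-04  2.000e-04 -1.000e+00  3.600e-01]
 [ 0.000e+00  0.000e+00  0.000e+00  1.000e+00]] [-0.69  0.03  1.87  0.    1.24  1.05]
```

View pics/w3.png

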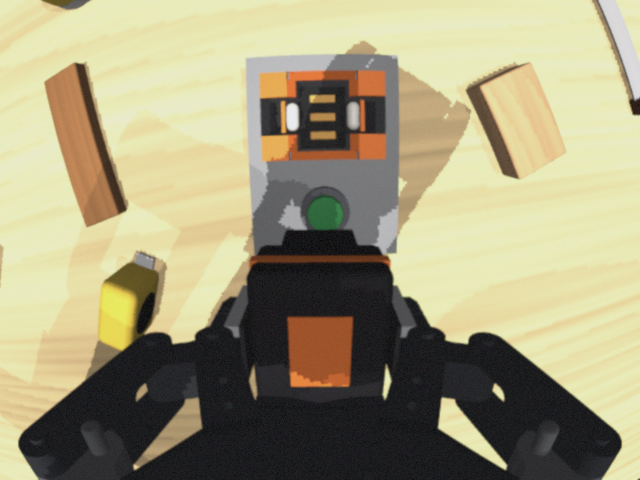

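```bash
python3 - <<'E'
import cv2
im=cv2.imread("pics/w3.png")
cv2.imwrite("pics/w3c.png",cv2.resize(im[45:245,230:410],None,fx=3,fy=3,interpolation=cv2.INTER_CUBIC))
E
```

```text
(no output)
```

View pics/w3c.png

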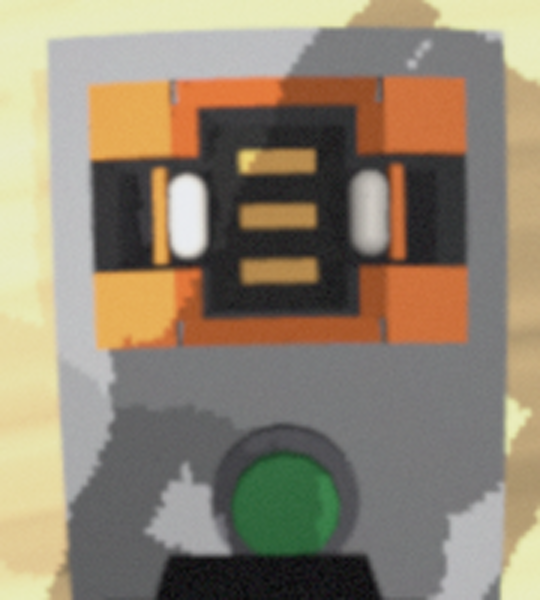

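```bash
python3 - <<'E'
from h import *
T=np.load("T3.npy")
f=lambda x,y,z: at("wrist",(x/3+230,y/3+45),z,T)
O=np.array([f(*p,.06) for p in[(90,85),(465,78),(467,343),(98,348)]]); print("orange",O.round(4),O.mean(0))
print([np.linalg.norm(O[i]-O[i-1]).round(4) for i in range(4)])
ang=lambda d:np.degrees(np.arctan2(d[1],d[0]))
print("yaw by sides",ang(O[0]-O[3]),ang(O[1]-O[2]),"x-edge",ang(O[0]-O[1])-90,ang(O[3]-O[2])-90)
A,B=f(48,40,.06),f(503,33,.06); print("dock edge",np.linalg.norm(A-B),ang(A-B)-90)
d=A-B; d/=np.linalg.norm(d); x=np.array([d[1],-d[0],0]); print("bay from edge",(A+B)/2-.045*x)
D=[f(62,330,.06),f(506,330,.06)]; print("side yaw",ang(A-D[0]),ang(B-D[1]))
yaw=np.radians(ang(x)); 
c=f(286,498,.067); print("bezel",c, O.mean(0)-c)
I=np.array([f(*p,.022) for p in[(200,108),(355,103),(359,316),(206,318)]]);print("floor",I.mean(0),[np.linalg.norm(I[i]-I[i-1]).round(4) for i in range(4)])
# battery in hand: top face corners, depth .1426 from TCP
z=T[2,3]-.1426
H=np.array([at("wrist",p,z,T) for p in[(250,264),(390,264),(383,398),(257,398)]]); Ht=(np.linalg.inv(T)@np.c_[H,np.ones(4)].T)[:3].T; print("hand",Ht.round(4),Ht.mean(0))
E
```

```text
orange [[ 0.5601 -0.1894  0.06  ]
 [ 0.5466 -0.2781  0.06  ]
 [ 0.4822 -0.268   0.06  ]
 [ 0.4963 -0.1795  0.06  ]] [ 0.52127673 -0.22876003  0.06      ]
[np.float64(0.0646), np.float64(0.0897), np.float64(0.0652), np.float64(0.0896)]
yaw by sides -8.78142551037444 -8.88272164112142 x-edge -8.678484720606747 -9.055782587491692
dock edge 0.10947779722853013 -8.881397743845682
bay from edge [ 0.52072065 -0.22840512  0.06      ]
side yaw -7.676590870787744 -8.827632390661812
bezel [ 0.45294796 -0.21819908  0.067     ] [ 0.06832877 -0.01056095 -0.007     ]
floor [ 0.52280693 -0.22935879  0.022     ] [np.float64(0.0583), np.float64(0.042), np.float64(0.0592), np.float64(0.0419)]
hand [[ 0.0286 -0.0232  0.1426]
 [ 0.0286  0.0223  0.1426]
 [-0.0278  0.0242  0.1426]
 [-0.0278 -0.0251  0.1426]] [ 0.00040474 -0.00044323  0.14260007]
```

```bash
python3 - <<'E'
from h import *
T,o=pose(); print(T[:3,3]); print(go([.5212,-.2287,.295],np.radians(-8.85-90),T))
E
```

```text
[ 0.43990439 -0.2121004   0.35999191]
(array([82.9,  2.3, 65. ]), array([ 0.0002, -0.0003, -0.0192]))
```

```bash

python3 -m pendant '[[[0.3,25,1,0,0,0,-0.019],[0.3,55,2.3,0,0,0,-0.019],[0.3,82.9,2.3,0,0,0,-0.019],[0.3,82.9,2.3,35,0,0,-0.019],[0.3,82.9,2.3,62,0,0,-0.019]]]'
python3 -m pendant '[[[0.3,0,0,0,0,0,0],[0.3,0,0,0,0,0,0],[0.3,0,0,0,0,0,0]]]'
python3 - <<'E'
from h import *
T,o=pose(); print(T.round(4)); print(go([.5212,-.2287,.295],np.radians(-8.85-90),T))
ims=[]
for c in("side","top"): ims.append(ctrl.camera(c))
cv2.imwrite("pics/s4.png",np.hstack([cv2.resize(ims[0][130:260,340:470],(400,400)),cv2.resize(ims[1][210:330,360:480],(400,400))])[:,:,::-1])
E
```

```text
time_s: 6.07
eef_pos: [0.5231, -0.2293, 0.2981]
eef_rot: [0.001, 0.997, -0.077, 0.002]
wrist_force: [-1.2, 0.6, -4.9]
opening: 0.582
grasp_force: 63.8
time_s: 6.32
eef_pos: [0.5216, -0.2292, 0.2991]
eef_rot: [0.0, 0.997, -0.078, 0.001]
wrist_force: [0.4, -0.6, -3.1]
opening: 0.574
grasp_force: 64.2
[[ 9.877e-01 -1.561e-01  1.200e-03  5.216e-01]
 [-1.561e-01 -9.877e-01 -9.000e-04 -2.292e-01]
 [ 1.400e-03  7.000e-04 -1.000e+00  2.991e-01]
 [ 0.000e+00  0.000e+00  0.000e+00  1.000e+00]]
(array([-0.5, -0.5,  4.1]), array([ 0.0007, -0.0014, -0.0023]))
```

View pics/s4.png

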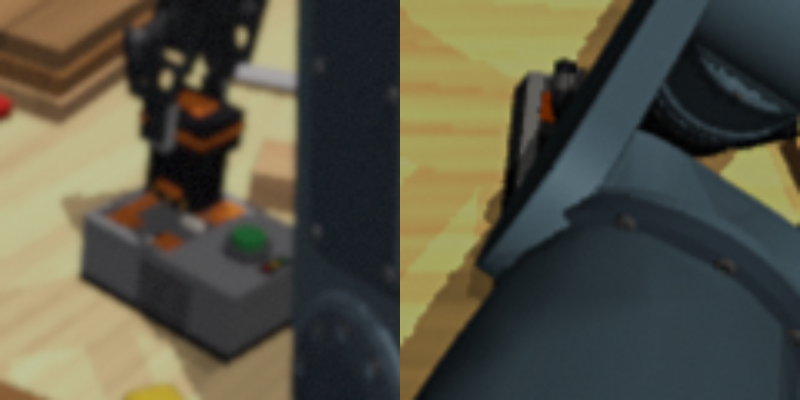

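```bash

python3 -m pendant '[[[0.3,-0.5,-0.5,5,0,0,0],[0.3,-0.5,-0.5,10,0,0,0],[0.3,-0.5,-0.5,14,0,0,0],[0.3,-0.5,-0.5,18,0,0,0]]]'
python3 -m pendant '[[[0.3,0,0,3,0,0,0],[0.3,0,0,6,0,0,0],[0.3,0,0,9,0,0,0],[0.3,0,0,9,0,0,0]]]'
```

```text
time_s: 6.75
eef_pos: [0.5211, -0.2287, 0.2801]
eef_rot: [0.0, 0.997, -0.079, 0.001]
wrist_force: [4.5, 1.6, 7.7]
opening: 0.578
grasp_force: 65.8
time_s: 7.08
eef_pos: [0.523, -0.2296, 0.2728]
eef_rot: [0.002, 0.997, -0.079, 0.004]
wrist_force: [7.6, -1.5, -0.1]
opening: 0.575
grasp_force: 64.9
```

```bash

python3 -m pendant '[[[0.3,1.5,0,0,0,0,0],[0.3,2.5,0,0,0,0,0],[0.3,2.5,0,0,0,0,0]]]'
python3 -m pendant '[[[0.3,0,0,3,0,0,0],[0.3,0,0,6,0,0,0],[0.3,0,0,9,0,0,0],[0.3,0,0,9,0,0,0]]]'
```

```text
time_s: 7.33
eef_pos: [0.5243, -0.2295, 0.2715]
eef_rot: [0.001, 0.997, -0.079, 0.002]
wrist_force: [5.8, -1.5, -1.0]
opening: 0.578
grasp_force: 64.6
time_s: 7.67
eef_pos: [0.5242, -0.2294, 0.2619]
eef_rot: [0.001, 0.997, -0.079, 0.002]
wrist_force: [7.9, -0.9, -5.3]
opening: 0.575
grasp_force: 64.5
```

```bash

python3 -m pendant '[[[0.3,1.5,0,0,0,0,0],[0.3,1.5,0,0,0,0,0],[0.3,1.5,0,0,0,0,0]]]'
python3 -m pendant '[[[0.3,0,0,2,0,0,0],[0.3,0,0,4,0,0,0],[0.3,0,0,4,0,0,0]]]'
```

```text
time_s: 7.92
eef_pos: [0.525, -0.2295, 0.2617]
eef_rot: [0.0, 0.997, -0.079, 0.001]
wrist_force: [4.7, -1.3, -3.6]
opening: 0.576
grasp_force: 64.5
time_s: 8.17
eef_pos: [0.525, -0.2294, 0.2576]
eef_rot: [0.0, 0.997, -0.079, 0.001]
wrist_force: [5.5, -1.5, -4.0]
opening: 0.575
grasp_force: 64.6
```

```bash

python3 -m pendant '[[[0.3,1.5,-0.3,0,0,0,0],[0.3,1.5,-0.3,0,0,0,0],[0.3,1.5,-0.3,0,0,0,0]]]'
python3 -m pendant '[[[0.3,0,0,2,0,0,0],[0.3,0,0,2,0,0,0]]]'
python3 -m pendant '[[[0.3,0,0,2,0,0,0],[0.3,0,0,2,0,0,0]]]'
```

```text
time_s: 8.42
eef_pos: [0.5258, -0.2294, 0.2573]
eef_rot: [0.0, 0.997, -0.079, -0.001]
wrist_force: [1.9, -4.5, -4.7]
opening: 0.571
grasp_force: 64.4
time_s: 8.58
eef_pos: [0.5258, -0.2294, 0.2553]
eef_rot: [0.0, 0.997, -0.079, -0.001]
wrist_force: [-0.6, -3.8, -2.4]
opening: 0.577
grasp_force: 64.8
time_s: 8.75
eef_pos: [0.5261, -0.2293, 0.2544]
eef_rot: [0.0, 0.997, -0.079, -0.0]
wrist_force: [-2.7, -3.1, 6.0]
opening: 0.572
grasp_force: 65.8
```

```bash

python3 -m pendant '[[[0.3,-0.5,0.5,1,0,0,0],[0.3,-0.5,0.5,1.5,0,0,0]]]'
python3 -m pendant '[[[0.3,0,0,1.5,0,0,0],[0.3,0,0,1.5,0,0,0]]]'
python3 -m pendant '[[[0.3,0,0,1,0,0,0],[0.3,0,0,1,0,0,0]]]'
```

```text
time_s: 8.92
eef_pos: [0.5259, -0.2297, 0.2538]
eef_rot: [0.0, 0.997, -0.079, 0.0]
wrist_force: [-4.2, -1.1, 12.1]
opening: 0.575
grasp_force: 66.1
time_s: 9.08
eef_pos: [0.5258, -0.2296, 0.2522]
eef_rot: [0.0, 0.997, -0.079, 0.0]
wrist_force: [-3.6, -1.2, 9.0]
opening: 0.576
grasp_force: 66.3
time_s: 9.25
eef_pos: [0.5258, -0.2296, 0.2508]
eef_rot: [0.0, 0.997, -0.079, 0.0]
wrist_force: [-2.9, -1.2, 5.5]
opening: 0.575
grasp_force: 65.9
```

```bash

python3 -m pendant '[[[0.3,0,0,1,0,0,0],[0.3,0,0,1,0,0,0]]]'
python3 -m pendant '[[[0.3,0,0,1,0,0,0],[0.3,0,0,1,0,0,0]]]'
python3 -m pendant '[[[0.3,0,0,1,0,0,0],[0.3,0,0,1,0,0,0]]]'
```

```text
time_s: 9.42
eef_pos: [0.5256, -0.2295, 0.249]
eef_rot: [-0.0, 0.997, -0.079, -0.0]
wrist_force: [-0.3, -2.9, -0.5]
opening: 0.576
grasp_force: 65.1
time_s: 9.58
eef_pos: [0.5255, -0.2295, 0.2469]
eef_rot: [-0.0, 0.997, -0.079, -0.0]
wrist_force: [2.1, -3.5, -4.4]
opening: 0.575
grasp_force: 64.5
time_s: 9.75
eef_pos: [0.5257, -0.2295, 0.2467]
eef_rot: [-0.0, 0.997, -0.079, -0.0]
wrist_force: [-0.2, -1.9, 1.2]
opening: 0.576
grasp_force: 65.1
```

```bash

python3 -m pendant '[[[0.3,0,0,1,0,0,0],[0.3,0,0,1,0,0,0]]]'
python3 -m pendant '[[[0.3,0,0,0.7,0,0,0],[0.3,0,0,0.7,0,0,0],[0.3,0,0,0.7,0,0,0]]]'
```

```text
time_s: 9.92
eef_pos: [0.5258, -0.2296, 0.2464]
eef_rot: [-0.0, 0.997, -0.079, -0.0]
wrist_force: [-1.9, -0.2, 6.1]
opening: 0.577
grasp_force: 65.8
time_s: 10.17
eef_pos: [0.5258, -0.2295, 0.2462]
eef_rot: [0.0, 0.997, -0.079, 0.0]
wrist_force: [-4.4, -0.1, 9.1]
opening: 0.578
grasp_force: 66.3
```

```bash

python3 -m pendant '[[[0.3,0,0,-1.5,0,0,0],[1,0,0,-1.5,0,0,0],[1,0,0,-1.5,0,0,0],[1,0,0,-1.5,0,0,0],[1,0,0,-1.5,0,0,0]]]'
python3 -m pendant '[[[1,0,0,0,0,0,0],[1,0,0,0,0,0,0],[1,0,0,-15,0,0,0],[1,0,0,-50,0,0,0],[1,0,0,-85,0,0,0]]]'
python3 -m pendant '[[[0,-30,0,-30,0,0,0],[0,-70,0,-35,0,0,0],[0,-100,0,-35,0,0,0],[0,-100,0,-35,0,0,0],[0,-100,0,-35,0,0,0]]]'
python3 -m pendant '[[[0,0,0,0,0,0,0],[0,0,0,0,0,0,0],[0,0,0,0,0,0,0]]]'
python3 - <<'E'
from h import *
T,o=pose(); print(T.round(4)); np.save("T5.npy",T)
im=ctrl.camera("wrist"); cv2.imwrite("pics/w5.png",im[:,:,::-1])
E
```

```text
time_s: 10.58
eef_pos: [0.5256, -0.2293, 0.2462]
eef_rot: [-0.0, 0.997, -0.079, -0.0]
wrist_force: [0.7, -0.7, 0.8]
opening: 1.003
grasp_force: 0.0
time_s: 11.0
eef_pos: [0.525, -0.2291, 0.3306]
eef_rot: [-0.001, 0.997, -0.079, -0.002]
wrist_force: [1.0, 0.6, 0.0]
opening: 1.002
grasp_force: 0.0
time_s: 11.42
eef_pos: [0.426, -0.2136, 0.3669]
eef_rot: [0.0, 0.997, -0.08, 0.0]
wrist_force: [-0.0, -0.7, 0.6]
opening: 0.3
grasp_force: 0.0
time_s: 11.67
eef_pos: [0.4277, -0.2141, 0.3664]
eef_rot: [-0.0, 0.997, -0.079, 0.0]
wrist_force: [0.5, 0.2, 0.2]
opening: 0.005
grasp_force: 0.0
[[ 9.876e-01 -1.571e-01  0.000e+00  4.277e-01]
 [-1.571e-01 -9.876e-01  1.000e-04 -2.141e-01]
 [ 0.000e+00 -1.000e-04 -1.000e+00  3.664e-01]
 [ 0.000e+00  0.000e+00  0.000e+00  1.000e+00]]
```

View pics/w5.png

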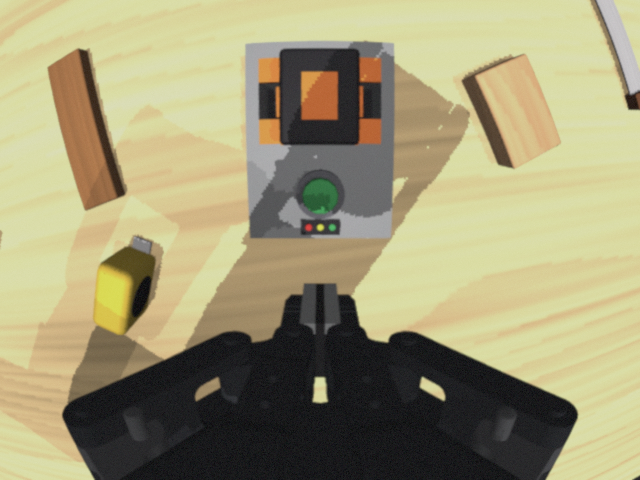

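```bash
python3 - <<'E'
from h import *
T=np.load("T5.npy"); print(at("wrist",(319,196),.077,T))
B=np.array([at("wrist",p,.104,T) for p in[(280,50),(358,50),(358,143),(281,144)]]);print(B.mean(0))
T,o=pose(); print(go([.4566,-.2186,.262],np.arctan2(T[1,1],T[0,1]),T))
E
```

```text
[ 0.45304998 -0.21706744  0.077     ]
[ 0.5198914  -0.22785628  0.104     ]
(array([ 29.4,  -0. , 104.2]), array([-0.0003,  0.0003,  0.    ]))
```

```bash

python3 -m pendant '[[[0,20,0,10,0,0,0],[0,30,0,40,0,0,0],[0,30,0,75,0,0,0],[0,30,0,98,0,0,0],[0,30,0,104,0,0,0]]]'
python3 -m pendant '[[[0,0,0,2,0,0,0],[0,0,0,4,0,0,0],[0,0,0,4,0,0,0]]]'
python3 -m pendant '[[[0,0,0,1.5,0,0,0],[0,0,0,3,0,0,0],[0,0,0,3,0,0,0]]]'
```

```text
time_s: 12.13
eef_pos: [0.4555, -0.2173, 0.2579]
eef_rot: [-0.002, 0.997, -0.079, -0.003]
wrist_force: [-1.1, 0.5, 0.0]
opening: -0.0
grasp_force: 0.0
time_s: 12.38
eef_pos: [0.4572, -0.219, 0.2597]
eef_rot: [0.001, 0.997, -0.079, 0.001]
wrist_force: [-0.2, -0.7, -0.5]
opening: -0.001
grasp_force: 0.0
time_s: 12.63
eef_pos: [0.4568, -0.2187, 0.2563]
eef_rot: [0.0, 0.997, -0.079, 0.001]
wrist_force: [-0.8, 0.3, 0.5]
opening: -0.001
grasp_force: 0.0
```

Tips at about 0.083; step down gently.

```bash

python3 -m pendant '[[[0,0,0,1.5,0,0,0],[0,0,0,1.5,0,0,0]]]'
python3 -m pendant '[[[0,0,0,1.5,0,0,0],[0,0,0,1.5,0,0,0]]]'
python3 -m pendant '[[[0,0,0,1.5,0,0,0],[0,0,0,1.5,0,0,0]]]'
```

```text
time_s: 12.8
eef_pos: [0.4565, -0.2186, 0.2541]
eef_rot: [0.0, 0.997, -0.079, 0.0]
wrist_force: [0.2, -0.6, 0.3]
opening: 0.003
grasp_force: 0.0
time_s: 12.97
eef_pos: [0.4565, -0.2185, 0.2523]
eef_rot: [-0.0, 0.997, -0.079, -0.0]
wrist_force: [0.6, -0.2, 0.1]
opening: 0.001
grasp_force: 0.0
time_s: 13.13
eef_pos: [0.4565, -0.2185, 0.2507]
eef_rot: [-0.0, 0.997, -0.079, -0.0]
wrist_force: [-0.3, 0.3, 0.1]
opening: 0.002
grasp_force: 0.0
```

```bash

python3 -m pendant '[[[0,0,0,1.5,0,0,0],[0,0,0,1.5,0,0,0]]]'
python3 -m pendant '[[[0,0,0,1,0,0,0],[0,0,0,1,0,0,0]]]'
python3 -m pendant '[[[0,0,0,1,0,0,0],[0,0,0,1,0,0,0]]]'
```

```text
time_s: 13.3
eef_pos: [0.4565, -0.2185, 0.2492]
eef_rot: [-0.0, 0.997, -0.079, -0.0]
wrist_force: [0.0, 0.6, 0.2]
opening: -0.002
grasp_force: 0.0
time_s: 13.47
eef_pos: [0.4566, -0.2186, 0.2487]
eef_rot: [0.0, 0.997, -0.079, -0.0]
wrist_force: [-1.4, 0.1, 4.5]
opening: 0.002
grasp_force: 1.8
time_s: 13.63
eef_pos: [0.4566, -0.2186, 0.2479]
eef_rot: [0.0, 0.997, -0.079, -0.0]
wrist_force: [-2.7, 0.5, 7.3]
opening: -0.003
grasp_force: 3.8
```

```bash

python3 -m pendant '[[[0,0,0,1,0,0,0],[0,0,0,1,0,0,0]]]'
python3 -m pendant '[[[0,0,0,1,0,0,0],[0,0,0,1,0,0,0]]]'
python3 -m pendant '[[[0,0,0,1,0,0,0],[0,0,0,1,0,0,0]]]'
```

```text
time_s: 13.8
eef_pos: [0.4566, -0.2187, 0.2471]
eef_rot: [0.0, 0.997, -0.079, -0.0]
wrist_force: [-3.8, 1.3, 10.0]
opening: 0.001
grasp_force: 4.4
time_s: 13.97
eef_pos: [0.4566, -0.2187, 0.2461]
eef_rot: [0.0, 0.997, -0.079, 0.0]
wrist_force: [-2.7, 1.4, 7.8]
opening: 0.004
grasp_force: 4.0
time_s: 14.13
eef_pos: [0.4566, -0.2186, 0.2449]
eef_rot: [0.0, 0.997, -0.079, 0.0]
wrist_force: [-2.1, 0.3, 5.6]
opening: -0.0
grasp_force: 2.9
```

```bash

python3 -m pendant '[[[0,0,0,1,0,0,0],[0,0,0,1,0,0,0]]]'
python3 -m pendant '[[[0,0,0,1,0,0,0],[0,0,0,1,0,0,0]]]'
python3 -m pendant '[[[0,0,0,1,0,0,0],[0,0,0,1,0,0,0]]]'
```

```text
time_s: 14.3
eef_pos: [0.4566, -0.2187, 0.2439]
eef_rot: [0.0, 0.997, -0.079, 0.0]
wrist_force: [-2.7, 0.9, 5.8]
opening: 0.001
grasp_force: 2.7
time_s: 14.47
eef_pos: [0.4567, -0.2187, 0.2436]
eef_rot: [0.0, 0.997, -0.079, -0.0]
wrist_force: [-4.3, 1.7, 13.3]
opening: -0.001
grasp_force: 6.4
time_s: 14.63
eef_pos: [0.4568, -0.2188, 0.2434]
eef_rot: [0.0, 0.997, -0.079, -0.0]
wrist_force: [-7.6, 4.1, 20.9]
opening: -0.002
grasp_force: 10.1
```

Bottomed at the hard stop; let go and back off.

```bash

python3 -m pendant '[[[0,0,0,-6,0,0,0],[0,0,0,-25,0,0,0],[0,0,0,-60,0,0,0],[0,-20,0,-95,0,0,0],[0,-30,0,-120,0,0,0]]]'
python3 -m pendant '[[[0,0,0,0,0,0,0],[0,0,0,0,0,0,0],[0,0,0,0,0,0,0]]]'
python3 - <<'E'
from h import *
T,o=pose()
im=ctrl.camera("wrist"); s=ctrl.camera("side")
cv2.imwrite("pics/f.png",np.hstack([cv2.resize(im[20:270,220:420],(400,500)),cv2.resize(s[150:275,350:450],(400,500))])[:,:,::-1])
E
```

```text
time_s: 15.05
eef_pos: [0.4265, -0.2137, 0.3637]
eef_rot: [0.0, 0.997, -0.079, 0.001]
wrist_force: [0.4, -0.1, -0.2]
opening: -0.002
grasp_force: 0.0
time_s: 15.3
eef_pos: [0.4268, -0.2137, 0.3609]
eef_rot: [-0.0, 0.997, -0.079, -0.0]
wrist_force: [-0.3, 1.0, 0.4]
opening: 0.002
grasp_force: 0.0
```

View pics/f.png

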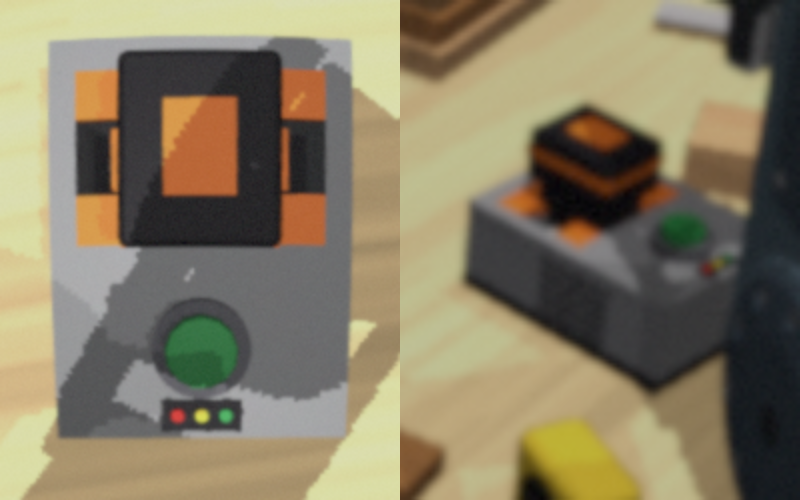

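```bash
python3 -c "
from bench import ctrl
print(ctrl.hand_in())"
```

```text
the job is handed in; nothing more can be done
None
```

I handed in the job with the battery snapped past the clip and down on the bay floor, and the charge button pressed past its click to its stop and let go. Pressing peaked at about 21 N at the wrist, the arm touches nothing, and no verdict was returned.

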